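Set the metering pump's dial to the marker and start it

TASK

Set and start the metering pump using only fingertip pushes. Push gently sideways on the upright peg of its round dial to turn the dial until its white index line lines up with the line on the dark steel marker clip on the scale ring, then press the pump's round start button all the way down and let it come up again, leaving the dial set. Do not grasp or lift anything, and leave the glassware, bottles, dish and rack standing where they are.

Things in the scene. Friction and masses are not known exactly. Their poses are not given: they have to be found in the camera images.
- pump: metering pump, fixed to the worktop: a low white box with a flat deck 50 mm above the worktop, standing on it. Origin on the worktop exactly under the dial's axis; z is up. In its own frame the box reaches from x -100 to +100 mm and from y -200 to +100 mm. Round the dial lies a flat aluminium scale ring, radius 96 mm, top 56 mm above the worktop, with black lines every 10 degrees. Two hose stubs stick out 22 mm from its +x side
- dial (a joint): angle of the dial about its upright axis, rad, growing anticlockwise seen from above; at 0 the index line points along the pump's +x axis. It turns endlessly either way without stops, has no spring, and stays where it is left: friction and drag need about 1.5 to 3 N at the peg; a hard knock on the peg counts as rough handling
- dial_peg (a point): centre of the top of the dial's upright peg: an aluminium post 14 mm across whose sleeve spins freely like a crank handle's, 52 mm from the dial's axis, top 108 mm above the worktop, with a foot collar 20 mm across and 3 mm high. The dial is a black disc, radius 75 mm, its face 70 mm above the worktop; an aluminium hub 44 mm across rises 3 mm in its middle
- dial_index (a point): outer end of the dial's white index line, at the rim of the face, 76 mm from the dial's axis and 70 mm above the worktop. The line is 4 mm wide and runs radially outward from the peg, so axis, peg and index lie on one straight line
- clip: dark steel marker clip fixed on the scale ring, 20 mm wide, its top 69 mm above the worktop (below the dial's face), reaching from 78 to 107 mm from the dial's axis, with one white radial line 4 mm wide on top. Its origin lies on the worktop under the dial's axis, its +x axis points from there to the line. It does not move
- clip_line (a point): inner end of the clip's line, 76 mm from the dial's axis and 70 mm above the worktop, where the outer end of the index line must come to lie
- start (a joint): travel of the start button, m: 0 up, 0.006 fully down; springs back up; about 5 N at full travel
- start_top (a point): centre of the top of the start button: a round black cap 32 mm across in a grey housing on the pump's deck, pressed straight down; 50 mm to -x and 150 mm to -y of the dial's axis in the pump's frame
- small_bottle: loose small white bottle 24 mm across, 50 mm tall, standing on the pump's deck about 110 mm behind the start button; origin in the middle of its underside; must stay
- beaker: loose glass beaker, 63 mm across, 85 mm tall, left of the pump; origin in the middle of its underside; must stay
- flask: loose conical flask, 71 mm across, 125 mm tall, right of the pump; origin in the middle of its underside; must stay
- dish: loose flat petri dish, 89 mm across, 15 mm tall, right of the pump; origin in the middle of its underside; must stay
- tall_bottle: loose reagent bottle, 43 mm across, 108 mm tall, left of the pump and behind the beaker; origin in the middle of its underside; must stay
- mt_rack: loose green microtube rack 66 x 105 x 34 mm, left of the pump; origin in the middle of its underside; must stay

How it is judged:
By the outcome, as a careful person would: the job done as asked, in the order asked, and still so for the second after the job is handed in, with the robot touching nothing.
It also fails if it takes over 56 s, if anything falls off the work surface, if the arm or the gripper's body presses on something with over 40 N, if the wrist force passes 120 N, or if a joint passes its speed limit or range.

ROBOT

A 6-joint arm with a two-finger parallel gripper is mounted at the origin on a cart in front of the work surface, level with it; the furniture and walls round the work are solid. World frame = base frame: x ahead of the robot, y to its left, z up, the work surface at z = 0. Lengths are in m, angles in rad, forces in N, time in s.
With the tool pointing down it reaches from about 0.35 to 0.975 m from the base axis. Payload 4.9 kg.
Tool frame: the origin (TCP) lies at the very end of the fingers, on their centre line; the grasp point (between the pads) lies 19 mm behind it; z points along the fingers, y is the line along which they close (so a half turn about z gives the same grasp; the last joint's range is limited). The gripper opens to 85 mm and grips with 20 to 120 N. Pads are 22 mm wide; open, the fingers measure 114 mm over their backs; the gripper's body (76 mm by 85 mm) begins 54 mm behind the grasp point. The pads swing forward as they close: fully open they stand 13 mm farther back than shut.
Start: joints at [1.21, 0.053, 1.613, -0, 1.476, -0.119], TCP at [0.15, 0.607, 0.231] pointing down, gripper open.
Joint ranges: [-3.01, 3.01], [-1.01, 2.22], [0.06, 2.58], [-1.02, 4.17], [0.09, 2.62], [-3.14, 3.14]. Speed limits (rad/s): [2.57, 2.57, 3.14, 3.14, 3.14, 3.14].

INTERFACE

Orientations are given as a unit quaternion [w, x, y, z].
In Python, from plant import state, optics, ticket, nets gives the robot as it stands. The module is installed in compiled form; this text tells all that it offers.
- The arm moves only by the shell command python3 -m inch 'ROWS' [OPENING]. ROWS is JSON, a list of rows, each an object of numbers: "dx", "dy", "dz": the shift along the tool's x, y, z as a fraction of full scale; "rx", "ry", "rz": the turn, a rotation vector about the tool's x, y, z as a fraction of full scale. In form: [{"dx": .., "dy": .., "dz": .., "rx": .., "ry": .., "rz": ..}, ...]. A call has 1 to 5 rows; each row is the pose to reach, as a shift and turn from the pose commanded when the call began, along the tool's axes at that moment; what a row does not reach only later rows make up. Full scale, the value 1, is 0.8 m for a shift and 1.5 rad for a turn. A row lasts 1/10 s, in which the tool goes at most 50 mm and 8.59 degrees, less where a joint would pass 70% of its speed; a pose out of reach is approached as far as the arm can. A call with a number of a shift or a turn outside -1 to 1 is refused whole. A call with a gripper value outside its range is refused whole. OPENING is the opening, from -1 (shut) to 1 (fully open), set as the call begins (- or left out, the last holds). The fingers move at their own pace and stop on an object; the grip force is fixed at half the most. Time passes only in rows, so rows that repeat a pose let the fingers close. It gives the time, the measured TCP pose, the force, the opening and the grip force at its end, in the units of the state.
- state(): the state, without advancing time (a new reading comes with each control period).
- optics.grab_frame(name): name is "side" or "top" or "wrist"; returns the picture (384x512x3 uint8, red, green, blue); there is no depth.
- optics.camera_info(name): a dict with "fx", "fy", "cx", "cy" (pixels), "k1" (the pictures are not rectified: a ray, as slopes to the right and down, at radius r is drawn at 1 + k1 r^2 times it, then the intrinsics apply), "R" (3x3) and "t" (3): a world point X has camera coordinates R X + t. Camera axes: x right, y down, z forward; pixel columns grow to the right and rows downward; lengths in m; the calibration is good to about 2 mm. A picture is of the moment at which its call begins: read the wrist's pose just before it. camera_info takes no time and is no camera call; for the wrist camera it gives the pose at the moment of the call.
- ticket.job_done(): hands the job in; it is judged then, once.
Trained networks look in the newest picture that a camera, given by its name, has taken for a name from the list of things; names that differ only in an ending like _2 or _b are one class to them, and where a whole thing is asked for, a point or a joint stands for the part that bears it (a point fixed in the world has none). Each returns a list of dicts, best first, with "confidence" (0 to 1); they miss things now and then, are a little off and sometimes report something else, mostly with a low value. They report only what shows in the picture. A call takes as long as a camera call.
- nets.boxes_of(camera, name): "bbox" ([centre column, centre row, width, height] in pixels, round what is visible of it).
- nets.outline_of(camera, name): "pixels" (384x512 bool, what is visible of it) and "bbox" ([centre column, centre row, width, height] in pixels, round what is visible of it).
The state is a dict: "time": time; "joint_pos": joint angles; "joint_vel": joint speeds; "joint_efforts": joint torques, N m; "tool_pos": TCP position; "tool_rot": TCP orientation; "contact_force": force on the tool from outside, world axes, zero at the start; "ft_torque": the same for the moment, N m; "gripper_width": opening from 0.0 (shut) to 1.0 (fully open); "grasp_force": force on a finger pad.
Only numpy, scipy, OpenCV 4.12 (cv2) and the standard library are available. Lean on these libraries where they do the work, as an engineer would, in place of code of your own. Each camera call takes 0.05 s, during which the arm holds its last target. There are 200 camera calls.

## Working session

There is one attempt and no reset: what is moved stays moved. The work goes in short steps, Python scripts to look and compute and a shell command to move; the robot and the scene stay as the last step left them, time stands still between calls to the robot, and variables do not carry over. Pictures are saved under pics/ and viewed, at most 10 in all, crops included, and the job is handed in when it is done.

```bash
mkdir -p pics; cat > h.py <<'E'
import numpy as np, cv2
from plant import state, optics, ticket, nets
def grab(n,f=None):
    im=optics.grab_frame(n)
    if f: cv2.imwrite('pics/'+f,im[:,:,::-1])
    return im
def proj(ci,X):
    c=np.array(ci['R'])@np.array(X,float)+np.array(ci['t']); s=c[:2]/c[2]; s=s*(1+ci['k1']*(s@s))
    return np.array([ci['fx']*s[0]+ci['cx'],ci['fy']*s[1]+ci['cy']])
def back(ci,uv,z):
    d=np.array([(uv[0]-ci['cx'])/ci['fx'],(uv[1]-ci['cy'])/ci['fy']]); s=d.copy()
    for _ in range(20): s=d/(1+ci['k1']*(s@s))
    R=np.array(ci['R']);t=np.array(ci['t']); o=-R.T@t; v=R.T@np.array([s[0],s[1],1])
    return o+v*(z-o[2])/v[2]
E
python3 - <<'E'
from h import *
s=state();print(s['time'],s['tool_pos'],s['tool_rot'],s['contact_force'])
Z=dict(pump=.05,dial=.07,dial_peg=.108,dial_index=.07,clip=.069,clip_line=.07,start_top=.062,small_bottle=.09)
for n in ['top','side']:
    grab(n,n+'1.png');ci=optics.camera_info(n)
    print(n,-np.array(ci['R']).T@ci['t'])
    for k in ['dial_peg','dial','clip','start','small_bottle','pump'] :
        r=nets.boxes_of(n,k)
        for q in r[:2]: print(k,round(q['confidence'],2),np.round(q['bbox'],1),np.round(back(ci,q['bbox'][:2],Z.get(k,.062)),3))
E
```

```text
0.0 [0.14944456 0.60622582 0.23005172] [-2.31927003e-04  1.20604562e-01  9.92700072e-01 -1.02571773e-03] [-0.71780925  0.44756405  0.87239193]
top [ 0.44849549 -0.0287067   1.46160992]
dial_peg 0.85 [249.2 193.9  49.8  41. ] [0.507 0.    0.108]
dial 0.75 [249.9 193.7  48.   48.4] [ 0.509 -0.001  0.07 ]
clip 0.5 [278.4 186.3  12.9   6.7] [ 0.532 -0.089  0.069]
start 0.53 [298.4 206.2  10.1   8.7] [ 0.471 -0.152  0.062]
small_bottle 0.56 [300.9 165.2   7.9   6.3] [ 0.596 -0.157  0.09 ]
pump 0.57 [265.2 194.5 100.5  78. ] [ 0.507 -0.049  0.05 ]
side [ 0.30279103 -1.29798944  0.69163453]
dial_peg 0.93 [250.2 205.8  48.9  32.5] [ 0.502 -0.068  0.108]
dial 0.86 [249.5 206.5  50.8  29.4] [0.512 0.008 0.07 ]
start 0.48 [246.  233.3  12.    8.5] [ 0.476 -0.145  0.062]
small_bottle 0.65 [287.4 226.   10.4  15.2] [ 0.585 -0.18   0.09 ]
small_bottle 0.65 [231.9 179.7  22.1  26.7] [0.483 0.188 0.09 ]
pump 0.73 [256.5 226.2  98.2  72.7] [ 0.516 -0.087  0.05 ]
```

View pics/top1.png

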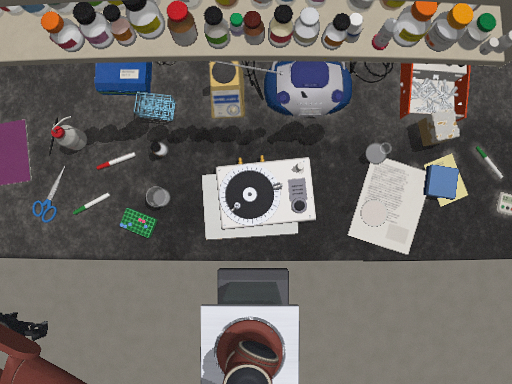

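View pics/side1.png

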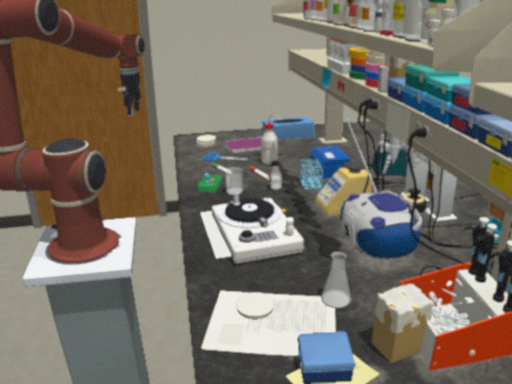

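The top view has the dial at about (250,194), the start button at about (299,206) and the small bottle at about (299,168). The side view shows the pump in the clear, with the arm high at the left. Next I'll enlarge the pump.

```bash
python3 - <<'E'
from h import *
im=cv2.imread('pics/top1.png')[150:246,200:328]
cv2.imwrite('pics/top1c.png',cv2.resize(im,None,fx=6,fy=6,interpolation=cv2.INTER_CUBIC))
E
```

```text
(no output)
```

View pics/top1c.png

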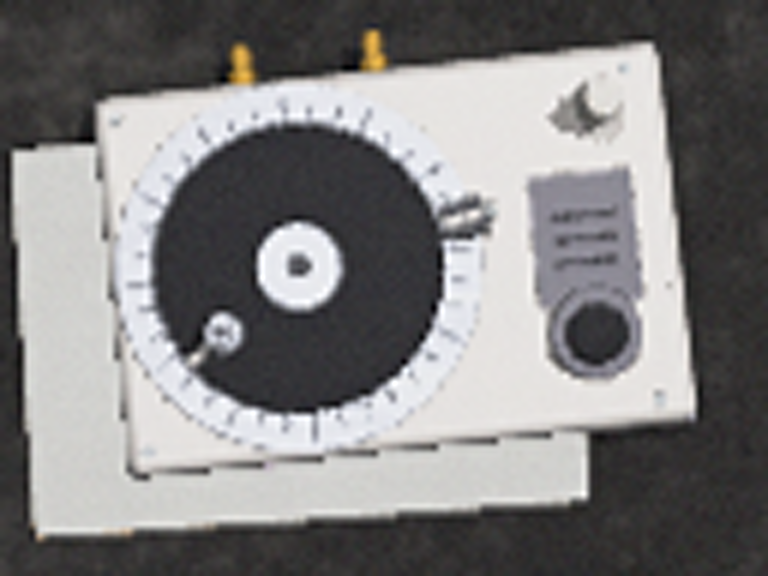

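The enlarged crop shows the dial centre at about (298,267), the peg at (223,333), the index end at (190,362) and the clip at (467,216). That puts the index near 131° and the clip near -73°, so I'll push about 156° anticlockwise. First I'll go to a hover with the gripper shut.

```bash
cat > go.py <<'E'
# usage: go.py x y z yawdeg : prints shift/turn fractions from the present pose (tool down, tool y at yaw)
import sys; from h import *; from scipy.spatial.transform import Rotation as Ro
def fr(x,y,z,yaw,p=None,q=None):
    s=state(); p=s['tool_pos'] if p is None else p; q=s['tool_rot'] if q is None else q
    R=Ro.from_quat(np.r_[q[1:],q[0]]); a=np.radians(yaw)
    Y=np.array([np.cos(a),np.sin(a),0]);Zt=np.array([0,0,-1.]);T=Ro.from_matrix(np.c_[np.cross(Y,Zt),Y,Zt])
    d=R.inv().apply(np.array([x,y,z])-p)/.8; r=(R.inv()*T).as_rotvec()/1.5
    return np.round(np.r_[d,r],3)
if __name__=='__main__': print(fr(*map(float,sys.argv[1:5])).tolist())
E
R='{"dx":-0.582,"dy":-0.586,"dz":-0.025,"rz":0.93}'
python3 -m inch '[{"dx":-0.582,"dy":-0.586,"dz":-0.025,"rz":0.93},{"dx":-0.582,"dy":-0.586,"dz":-0.025,"rz":0.93},{"dx":-0.582,"dy":-0.586,"dz":-0.025,"rz":0.93},{"dx":-0.582,"dy":-0.586,"dz":-0.025,"rz":0.93},{"dx":-0.582,"dy":-0.586,"dz":-0.025,"rz":0.93}]' -1
python3 go.py 0.49 0.04 0.25 -49
```

```text
[-0.583, -0.586, -0.023, 0.0, -0.0, 1.456]validation failed for argument at $[0]...
```

```bash

python3 -m inch '[{"dx":-0.582,"dy":-0.586,"dz":-0.025,"rx":0,"ry":0,"rz":0.93},{"dx":-0.582,"dy":-0.586,"dz":-0.025,"rx":0,"ry":0,"rz":0.93},{"dx":-0.582,"dy":-0.586,"dz":-0.025,"rx":0,"ry":0,"rz":0.93},{"dx":-0.582,"dy":-0.586,"dz":-0.025,"rx":0,"ry":0,"rz":0.93},{"dx":-0.582,"dy":-0.586,"dz":-0.025,"rx":0,"ry":0,"rz":0.93}]' -1
python3 go.py 0.49 0.04 0.25 -49
```

```text
time: 1.2
tool_pos: [0.2788, 0.3909, 0.2391]
tool_rot: [0.0, 0.478, 0.878, 0.0]
contact_force: [1.5, -0.2, -0.1]
gripper_width: 0.146
grasp_force: 0.0
[-0.512, -0.016, -0.014, 0.0, -0.0, 0.953]
```

```bash

python3 -m inch '[{"dx":-0.51,"dy":-0.016,"dz":-0.014,"rx":0,"ry":0,"rz":0.95},{"dx":-0.51,"dy":-0.016,"dz":-0.014,"rx":0,"ry":0,"rz":0.95},{"dx":-0.51,"dy":-0.016,"dz":-0.014,"rx":0,"ry":0,"rz":0.95},{"dx":-0.51,"dy":-0.016,"dz":-0.014,"rx":0,"ry":0,"rz":0.95},{"dx":-0.51,"dy":-0.016,"dz":-0.014,"rx":0,"ry":0,"rz":0.95}]' -1
python3 go.py 0.49 0.04 0.25 -49
```

```text
time: 1.7
tool_pos: [0.409, 0.1773, 0.2462]
tool_rot: [0.0, 0.767, 0.642, 0.001]
contact_force: [0.2, 1.3, 0.6]
gripper_width: -0.004
grasp_force: 0.0
[-0.151, 0.13, -0.005, 0.001, -0.001, 0.452]
```

```bash

python3 -m inch '[{"dx":-0.15,"dy":0.13,"dz":-0.005,"rx":0,"ry":0,"rz":0.45},{"dx":-0.15,"dy":0.13,"dz":-0.005,"rx":0,"ry":0,"rz":0.45},{"dx":-0.15,"dy":0.13,"dz":-0.005,"rx":0,"ry":0,"rz":0.45},{"dx":-0.15,"dy":0.13,"dz":-0.005,"rx":0,"ry":0,"rz":0.45},{"dx":-0.15,"dy":0.13,"dz":-0.005,"rx":0,"ry":0,"rz":0.45}]' -1
python3 go.py 0.49 0.04 0.25 -49
python3 - <<'E'
from h import *
ci=optics.camera_info('wrist'); im=grab('wrist','w1.png'); print(-np.array(ci['R']).T@ci['t'],ci['fx'])
for k,z in [('dial_peg',.108),('dial',.07),('clip',.069),('start',.062)]:
  for q in nets.boxes_of('wrist',k)[:1]: print(k,round(q['confidence'],2),np.round(q['bbox'],1),np.round(back(ci,q['bbox'][:2],z),3))
import pickle; pickle.dump(ci,open('w1.pkl','wb'))
E
```

```text
time: 2.2
tool_pos: [0.4912, 0.041, 0.2497]
tool_rot: [0.0, 0.936, 0.351, -0.0]
contact_force: [0.8, 0.8, 0.7]
gripper_width: 0.0
grasp_force: 0.0
[-0.002, 0.0, -0.0, 0.0, 0.0, 0.001]
[0.55417045 0.09565883 0.39277469] 299.84755415372103
dial_peg 0.91 [294.4 172.6 134.3 129.7] [0.519 0.011 0.108]
dial 0.91 [293.6 173.5 131.4 128. ] [ 0.513 -0.     0.07 ]
clip 0.86 [358.1 206.3  25.8  17.2] [ 0.534 -0.086  0.069]
start 0.69 [359.6 270.7  27.3  25. ] [ 0.473 -0.16   0.062]
```

View pics/w1.png

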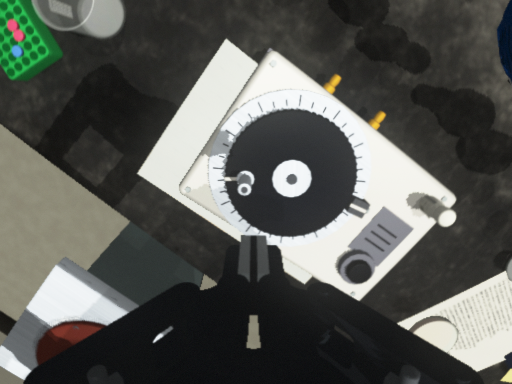

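The wrist view shows the dial hub at about (292,179), the index end at about (226,179), the peg at about (244,183), the clip at (358,207), the start cap at (358,270) and the fingertips at (253,240).

```bash
python3 - <<'E'
from h import *
import pickle; ci=pickle.load(open('w1.pkl','rb')); im=cv2.imread('pics/w1.png')
c=back(ci,(292,179),.073); i=back(ci,(226,179.5),.07); k=back(ci,(358,207),.069); b=back(ci,(358,270),.062)
g=cv2.cvtColor(im,6); m=(g<70).astype(np.uint8); m[236:]=0
m=cv2.morphologyEx(m,cv2.MORPH_OPEN,np.ones((5,5),np.uint8)); n,l,s,_=cv2.connectedComponentsWithStats(m)
lab=l[179,320]; P=np.argwhere(l==lab)[:,::-1]; h=cv2.convexHull(P.astype(np.int32))[:,0]
W=np.array([back(ci,p,.07)[:2] for p in h]); A=np.c_[2*W,np.ones(len(W))]; x=np.linalg.lstsq(A,(W**2).sum(1),rcond=None)[0]
print('hub',c,'circfit',x[:2],np.sqrt(x[2]+x[:2]@x[:2]))
for C in (c[:2],x[:2]):
  for n,q in (('idx',i),('clip',k)): d=q[:2]-C; print(n,np.degrees(np.arctan2(*d[::-1])),np.hypot(*d))
print('start',b)
for th in (125,130,135):
  t=np.radians(th); print(th,proj(ci,[c[0]+.052*np.cos(t),c[1]+.052*np.sin(t),.108]))
cv2.imwrite('pics/w1c.png',cv2.resize(im[90:290,190:400],None,fx=3.6,fy=3,interpolation=cv2.INTER_CUBIC))
E
```

```text
hub [ 0.50734228 -0.00242683  0.073     ] circfit [ 0.50767603 -0.00071281] 0.0740373493738512
idx 132.27140472805536 0.07408242891100217
clip -72.94291732347268 0.08765276845574241
idx 133.3694256797502 0.073052019491562
clip -73.47082895226362 0.08919728371699702
start [ 0.47250784 -0.15709959  0.062     ]
125 [244.84330917 184.15059284]
130 [244.60299272 188.4265344 ]
135 [244.7569309  192.66755719]
```

```bash
python3 go.py 0.496 0.0585 0.085 -47.5
python3 - <<'E'
import numpy as np
C=np.array([-18,52.]);
for d in (1,2,3,4,5,8,12,16,20,24,25):
  a=-np.radians(d); R=np.array([[np.cos(a),-np.sin(a)],[np.sin(a),np.cos(a)]]); print(d,np.round((C-R@C)/800,4),round(a/1.5,4))
E
```

```text
[0.018, -0.009, 0.206, 0.0, -0.0, -0.01]
1 [-0.0011 -0.0004] -0.0116
2 [-0.0023 -0.0007] -0.0233
3 [-0.0034 -0.0011] -0.0349
4 [-0.0046 -0.0014] -0.0465
5 [-0.0058 -0.0017] -0.0582
8 [-0.0093 -0.0025] -0.0931
12 [-0.014  -0.0033] -0.1396
16 [-0.0188 -0.0037] -0.1862
20 [-0.0236 -0.0038] -0.2327
24 [-0.0284 -0.0035] -0.2793
25 [-0.0296 -0.0034] -0.2909
```

```bash

python3 -m inch '[{"dx":0.018,"dy":-0.009,"dz":0.02,"rx":0,"ry":0,"rz":-0.01},{"dx":0.018,"dy":-0.009,"dz":0.07,"rx":0,"ry":0,"rz":-0.01},{"dx":0.018,"dy":-0.009,"dz":0.13,"rx":0,"ry":0,"rz":-0.01},{"dx":0.018,"dy":-0.009,"dz":0.18,"rx":0,"ry":0,"rz":-0.01},{"dx":0.018,"dy":-0.009,"dz":0.206,"rx":0,"ry":0,"rz":-0.01}]'
python3 - <<'E'
from h import *
print(state()['tool_pos'],state()['contact_force'],state()['joint_pos'])
grab('wrist','w2.png')
E
python3 go.py 0.4857 0.049 0.085 -47.5
```

```text
time: 2.95
tool_pos: [0.4934, 0.0589, 0.0807]
tool_rot: [-0.001, 0.932, 0.363, -0.003]
contact_force: [-0.7, -0.7, -0.6]
gripper_width: 0.003
grasp_force: 0.0
[0.4933985  0.05887493 0.08071878] [-0.6639325  -0.743307   -0.59286548] [-3.10990583e-02 -1.07162158e-01  2.03298085e+00 -4.48456227e-05
  1.22172620e+00  7.97471367e-01]
[-0.014, 0.004, -0.008, -0.005, 0.005, 0.0]
```

View pics/w2.png

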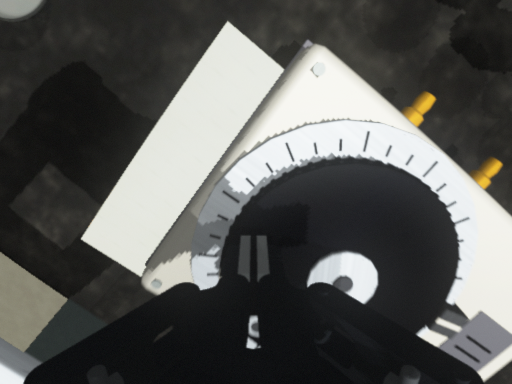

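The fingertips are at (253,270) just above the dial face, and the hub at (343,280) is clear. The peg is hidden under the hand, as expected, so I'll close in slowly.

```bash

python3 -m inch '[{"dx":-0.003,"dy":0.003,"dz":-0.001,"rx":0,"ry":0,"rz":0},{"dx":-0.006,"dy":0.003,"dz":-0.001,"rx":0,"ry":0,"rz":0},{"dx":-0.009,"dy":0.003,"dz":-0.001,"rx":0,"ry":0,"rz":0},{"dx":-0.012,"dy":0.003,"dz":-0.001,"rx":0,"ry":0,"rz":0},{"dx":-0.014,"dy":0.003,"dz":-0.001,"rx":0,"ry":0,"rz":0}]'
python3 go.py 0.4857 0.049 0.085 -47.5
```

```text
time: 3.5
tool_pos: [0.4903, 0.0486, 0.087]
tool_rot: [0.0, 0.932, 0.362, 0.001]
contact_force: [-0.4, -0.7, -0.0]
gripper_width: 0.001
grasp_force: 0.0
[-0.004, -0.004, 0.002, 0.001, -0.001, -0.001]
```

```bash

python3 -m inch '[{"dx":-0.003,"dy":-0.003,"dz":0.001,"rx":0,"ry":0,"rz":0},{"dx":-0.0055,"dy":-0.004,"dz":0.001,"rx":0,"ry":0,"rz":-0.0116},{"dx":-0.0074,"dy":-0.005,"dz":0.001,"rx":0,"ry":0,"rz":-0.035},{"dx":-0.0097,"dy":-0.0057,"dz":0.001,"rx":0,"ry":0,"rz":-0.058},{"dx":-0.0133,"dy":-0.0065,"dz":0.001,"rx":0,"ry":0,"rz":-0.093}]'
python3 - <<'E'
from h import *
s=state();print(s['contact_force'])
p=s['tool_pos'][:2]-[.5075,-.0015]; print(np.hypot(*p),'phi',np.degrees(np.arctan2(p[1],p[0]))+np.degrees(np.arctan2(18,52)))
E
```

```text
time: 4.0
tool_pos: [0.4788, 0.0457, 0.0855]
tool_rot: [0.0, 0.904, 0.427, 0.001]
contact_force: [1.3, 1.4, 2.9]
gripper_width: -0.004
grasp_force: 1.0
[1.30508233 1.41797989 2.86147851]
0.05526024166812095 phi 140.3809384549085
```

Contact force is about 2 N, so the dial should be turning. I'll keep following the arc.

```bash
cat > st.py <<'E'
from h import *
s=state();p=s['tool_pos'][:2]-[.5075,-.0015];q=s['tool_rot']
print('r',np.hypot(*p),'phi',np.degrees(np.arctan2(p[1],p[0]))%360+np.degrees(np.arctan2(18,52)),'yaw+180',(np.degrees(2*np.arctan2(q[2],q[1]))-90+180)%360)
E
python3 -m inch '[{"dx":-0.0046,"dy":-0.0014,"dz":0,"rx":0,"ry":0,"rz":-0.0465},{"dx":-0.0093,"dy":-0.0025,"dz":0,"rx":0,"ry":0,"rz":-0.0931},{"dx":-0.014,"dy":-0.0033,"dz":0,"rx":0,"ry":0,"rz":-0.1396},{"dx":-0.0188,"dy":-0.0037,"dz":0,"rx":0,"ry":0,"rz":-0.1862},{"dx":-0.0236,"dy":-0.0038,"dz":0,"rx":0,"ry":0,"rz":-0.2327}]'
python3 st.py
```

```text
time: 4.5
tool_pos: [0.4642, 0.0331, 0.0854]
tool_rot: [0.0, 0.816, 0.578, 0.001]
contact_force: [1.8, 1.5, 1.4]
gripper_width: 0.002
grasp_force: 1.0
r 0.055457736832227086 phi 160.44202653973238 yaw+180 160.59213641715488
```

```bash

python3 -m inch '[{"dx":-0.0046,"dy":-0.0014,"dz":0,"rx":0,"ry":0,"rz":-0.0465},{"dx":-0.0093,"dy":-0.0025,"dz":0,"rx":0,"ry":0,"rz":-0.0931},{"dx":-0.014,"dy":-0.0033,"dz":0,"rx":0,"ry":0,"rz":-0.1396},{"dx":-0.0188,"dy":-0.0037,"dz":0,"rx":0,"ry":0,"rz":-0.1862},{"dx":-0.0236,"dy":-0.0038,"dz":0,"rx":0,"ry":0,"rz":-0.2327}]'
python3 st.py
python3 - <<'E'
from h import *
a=grab('top');b=grab('side');r=lambda i:cv2.resize(i,(390,390),interpolation=cv2.INTER_CUBIC)
cv2.imwrite('pics/c3.png',np.hstack([r(a[150:240,205:325]),r(b[180:270,200:310])])[:,:,::-1])
E
```

```text
time: 5.0
tool_pos: [0.4547, 0.0164, 0.0852]
tool_rot: [-0.0, 0.703, 0.711, 0.0]
contact_force: [0.5, 3.2, 1.8]
gripper_width: 0.0
grasp_force: 1.0
r 0.05578012054580468 phi 180.36150171032403 yaw+180 180.59145958539847
```

View pics/c3.png

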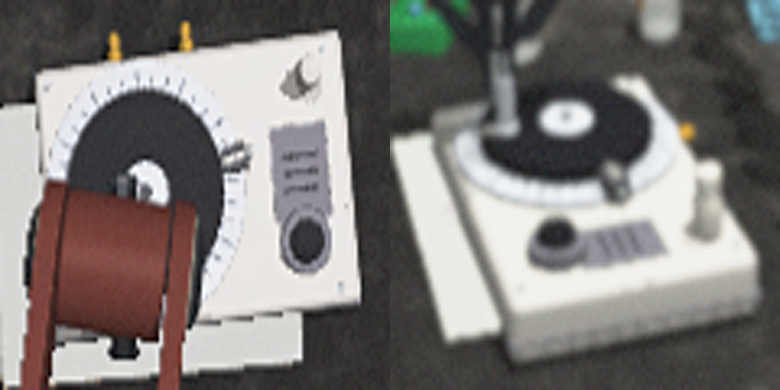

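The side half shows the peg and the white index at about (497,130), directly ahead of the fingertip on the near side, so the dial is following. Continuing.

```bash

python3 -m inch '[{"dx":-0.0046,"dy":-0.0014,"dz":0,"rx":0,"ry":0,"rz":-0.0465},{"dx":-0.0093,"dy":-0.0025,"dz":0,"rx":0,"ry":0,"rz":-0.0931},{"dx":-0.014,"dy":-0.0033,"dz":0,"rx":0,"ry":0,"rz":-0.1396},{"dx":-0.0188,"dy":-0.0037,"dz":0,"rx":0,"ry":0,"rz":-0.1862},{"dx":-0.0236,"dy":-0.0038,"dz":0,"rx":0,"ry":0,"rz":-0.2327}]'
python3 st.py
```

```text
time: 5.6
tool_pos: [0.4515, -0.0025, 0.0849]
tool_rot: [-0.001, 0.57, 0.822, 0.0]
contact_force: [-0.7, 1.2, 2.0]
gripper_width: -0.002
grasp_force: 1.0
r 0.05596966061947013 phi 200.07358312272578 yaw+180 200.47944671476222
```

```bash

python3 -m inch '[{"dx":-0.0046,"dy":-0.0014,"dz":0,"rx":0,"ry":0,"rz":-0.0465},{"dx":-0.0093,"dy":-0.0025,"dz":0,"rx":0,"ry":0,"rz":-0.0931},{"dx":-0.014,"dy":-0.0033,"dz":0,"rx":0,"ry":0,"rz":-0.1396},{"dx":-0.0188,"dy":-0.0037,"dz":0,"rx":0,"ry":0,"rz":-0.1862},{"dx":-0.0236,"dy":-0.0038,"dz":0,"rx":0,"ry":0,"rz":-0.2327}]'
python3 st.py
```

```text
time: 6.1
tool_pos: [0.455, -0.0213, 0.0847]
tool_rot: [-0.001, 0.419, 0.908, -0.0]
contact_force: [-2.5, 2.0, 2.1]
gripper_width: 0.005
grasp_force: 1.0
r 0.05610136330947898 phi 219.7356702261323 yaw+180 220.4773898378999
```

```bash

python3 -m inch '[{"dx":-0.0046,"dy":-0.0014,"dz":0,"rx":0,"ry":0,"rz":-0.0465},{"dx":-0.0093,"dy":-0.0025,"dz":0,"rx":0,"ry":0,"rz":-0.0931},{"dx":-0.014,"dy":-0.0033,"dz":0,"rx":0,"ry":0,"rz":-0.1396},{"dx":-0.0188,"dy":-0.0037,"dz":0,"rx":0,"ry":0,"rz":-0.1862},{"dx":-0.0236,"dy":-0.0038,"dz":0,"rx":0,"ry":0,"rz":-0.2327}]'
python3 st.py
```

```text
time: 6.6
tool_pos: [0.4648, -0.0377, 0.0846]
tool_rot: [-0.001, 0.255, 0.967, -0.0]
contact_force: [-3.2, 0.7, 2.0]
gripper_width: 0.003
grasp_force: 1.0
r 0.056024127321656306 phi 239.36797131703824 yaw+180 240.47928677142318
```

```bash

python3 -m inch '[{"dx":-0.0046,"dy":-0.0014,"dz":0,"rx":0,"ry":0,"rz":-0.0465},{"dx":-0.0093,"dy":-0.0025,"dz":0,"rx":0,"ry":0,"rz":-0.0931},{"dx":-0.014,"dy":-0.0033,"dz":0,"rx":0,"ry":0,"rz":-0.1396},{"dx":-0.0188,"dy":-0.0037,"dz":0,"rx":0,"ry":0,"rz":-0.1862},{"dx":-0.0236,"dy":-0.0038,"dz":0,"rx":0,"ry":0,"rz":-0.2327}]'
python3 st.py
```

```text
time: 7.1
tool_pos: [0.4797, -0.0498, 0.0846]
tool_rot: [-0.001, 0.083, 0.997, -0.0]
contact_force: [-2.9, 0.1, 2.1]
gripper_width: -0.001
grasp_force: 1.0
r 0.0557922158559342 phi 259.15135464094755 yaw+180 260.4774196010195
```

```bash

python3 -m inch '[{"dx":-0.0034,"dy":-0.0011,"dz":0,"rx":0,"ry":0,"rz":-0.0349},{"dx":-0.0069,"dy":-0.002,"dz":0,"rx":0,"ry":0,"rz":-0.07},{"dx":-0.0104,"dy":-0.0027,"dz":0,"rx":0,"ry":0,"rz":-0.1047},{"dx":-0.014,"dy":-0.0033,"dz":0,"rx":0,"ry":0,"rz":-0.1396},{"dx":-0.014,"dy":-0.0033,"dz":0,"rx":0,"ry":0,"rz":-0.1396}]'
python3 st.py
python3 - <<'E'
from h import *
a=grab('wrist');b=grab('side');r=lambda i:cv2.resize(i,(390,390),interpolation=cv2.INTER_CUBIC)
cv2.imwrite('pics/w4.png',a[:,:,::-1])
cv2.imwrite('pics/s4.png',b[:,:,::-1]);cv2.imwrite('pics/c4.png',np.hstack([cv2.resize(a,(400,300)),cv2.resize(b[180:270,200:320],(400,300),interpolation=cv2.INTER_CUBIC)])[:,:,::-1])
E
```

```text
time: 7.6
tool_pos: [0.4906, -0.0544, 0.0846]
tool_rot: [-0.001, -0.02, 1.0, -0.0]
contact_force: [0.8, 0.7, 0.1]
gripper_width: 0.001
grasp_force: 0.3
r 0.05550202346517021 phi 271.40958263919487 yaw+180 272.3173688841178
```

View pics/c4.png

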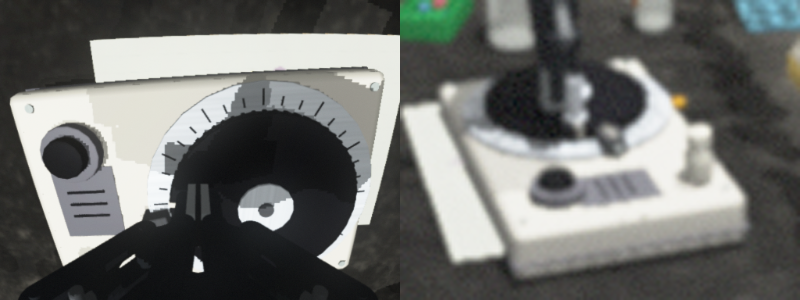

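The side half shows the index at about (580,130), just short of the clip at (609,135). I'll back off, rise and measure both from above.

```bash

python3 -m inch '[{"dx":0.006,"dy":0.0,"dz":0,"rx":0,"ry":0,"rz":0},{"dx":0.015,"dy":0,"dz":-0.01,"rx":0,"ry":0,"rz":0},{"dx":0.02,"dy":0,"dz":-0.06,"rx":0,"ry":0,"rz":0},{"dx":0.02,"dy":0,"dz":-0.12,"rx":0,"ry":0,"rz":0},{"dx":0.02,"dy":0,"dz":-0.15,"rx":0,"ry":0,"rz":0}]'
python3 -m inch '[{"dx":0,"dy":0,"dz":0,"rx":0,"ry":0,"rz":0},{"dx":0,"dy":0,"dz":0,"rx":0,"ry":0,"rz":0}]'
python3 - <<'E'
from h import *
import pickle
ci=optics.camera_info('wrist');a=grab('wrist','w5.png');pickle.dump(ci,open('w5.pkl','wb'))
C=[.5075,-.0015]
# rectified polar-friendly top view at z=.07: 0.25 mm/px, 220 mm square; up=+x left=+y
n=880;S=.22/n
M=np.array([[proj(ci,[C[0]+.11-v*S*2,C[1]+.11-u*S*2,.07]) for u in range(n//2)] for v in range(n//2)],np.float32)
t=cv2.remap(a,M,None,cv2.INTER_CUBIC);cv2.imwrite('pics/t5r.png',t[:,:,::-1])
t=cv2.resize(t,(580,580),interpolation=cv2.INTER_CUBIC);cv2.imwrite('pics/t5.png',t[:,:,::-1])
E
```

```text
time: 8.2
tool_pos: [0.476, -0.0554, 0.2101]
tool_rot: [0.003, -0.02, 1.0, -0.001]
contact_force: [1.1, 0.0, 0.2]
gripper_width: 0.001
grasp_force: 0.0
time: 8.4
tool_pos: [0.4749, -0.0551, 0.2057]
tool_rot: [0.001, -0.021, 1.0, -0.0]
contact_force: [-0.0, 0.0, 0.4]
gripper_width: -0.001
grasp_force: 0.0
```

View pics/t5.png

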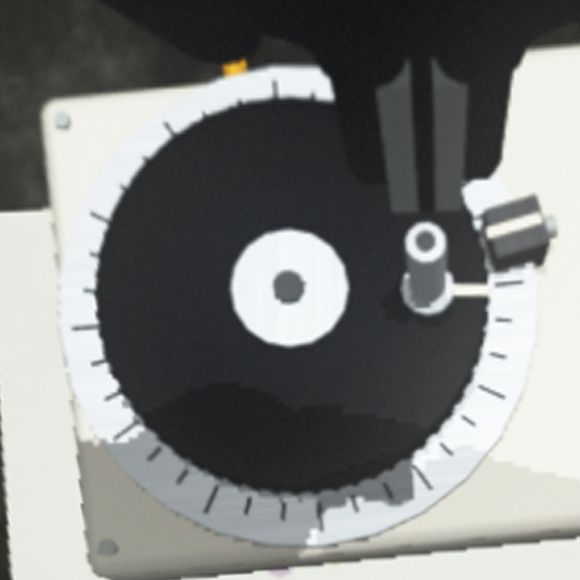

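The rectified top view (2.64 px/mm) has the index line at (455..489, 290) and the clip line from (487,235) to (540,222). About 15° remain, so next I'll refine that figure.

```bash
cat > ang.py <<'E'
import sys; from h import *
def ang(f,ri=(.064,.073),rk=(.082,.100),lo=255,hi=300):
    t=cv2.imread(f); g=cv2.cvtColor(t,6).astype(float); s=440/.22
    for c in [(220,220),(221.5,222),(219.5,219)]:
        out=[]
        for r0,r1,a0,a1 in ((*ri,lo,hi),(*rk,276,294)):
            th=np.arange(a0,a1,.1); p=np.zeros(len(th))
            for r in np.linspace(r0,r1,12):
                u=c[0]-r*s*np.sin(np.radians(th)); v=c[1]-r*s*np.cos(np.radians(th))
                p+=cv2.remap(g.astype(np.float32),u[None].astype(np.float32),v[None].astype(np.float32),cv2.INTER_LINEAR)[0]/12
            out.append((th,p))
        (ti,pi),(tk,pk)=out
        def peak(t,p,w):
            i=np.argmax(p); m=abs(t-t[i])<w; q=np.clip(p[m]-p[m].min()-.4*np.ptp(p[m]),0,None); return (t[m]*q).sum()/q.sum()
        m=abs(tk-285.5)<5
        a,b=peak(ti,pi,4),peak(tk[m],pk[m],3); print(c,'index',a,'clip',b,'diff',b-a)
if __name__=='__main__': ang(sys.argv[1])
E
python3 ang.py pics/t5r.png; python3 st.py
```

```text
(220, 220) index 270.1915849447569 clip 286.3133967192508 diff 16.121811774493892
(221.5, 222) index 271.02669272939136 clip 287.0628400736471 diff 16.036147344255767
(219.5, 219) index 269.7734976433316 clip 285.96391718855324 diff 16.19041954522163
r 0.06290723943450285 phi 257.14983160536576 yaw+180 272.3560547784515
```

```bash

python3 -m inch '[{"dx":0,"dy":0,"dz":0.05,"rx":0,"ry":0,"rz":0},{"dx":0,"dy":0,"dz":0.1,"rx":0,"ry":0,"rz":0},{"dx":0,"dy":0,"dz":0.135,"rx":0,"ry":0,"rz":0},{"dx":0,"dy":0,"dz":0.15,"rx":0,"ry":0,"rz":0},{"dx":-0.005,"dy":0,"dz":0.15,"rx":0,"ry":0,"rz":0}]'
python3 -m inch '[{"dx":-0.005,"dy":0,"dz":0,"rx":0,"ry":0,"rz":0},{"dx":-0.01,"dy":0,"dz":0,"rx":0,"ry":0,"rz":0},{"dx":-0.013,"dy":0,"dz":0,"rx":0,"ry":0,"rz":0},{"dx":-0.015,"dy":0,"dz":0,"rx":0,"ry":0,"rz":0},{"dx":-0.015,"dy":0,"dz":0,"rx":0,"ry":0,"rz":0}]'
python3 st.py
```

```text
time: 8.95
tool_pos: [0.4763, -0.0542, 0.0816]
tool_rot: [-0.003, -0.021, 1.0, 0.001]
contact_force: [0.2, 0.1, -0.1]
gripper_width: 0.003
grasp_force: 0.0
time: 9.45
tool_pos: [0.4917, -0.0544, 0.0856]
tool_rot: [0.001, -0.021, 1.0, -0.0]
contact_force: [-0.3, -0.3, -1.0]
gripper_width: -0.0
grasp_force: 0.0
r 0.0552538836929172 phi 272.4514977291484 yaw+180 272.3751099798358
```

```bash

python3 -m inch '[{"dx":-0.0034,"dy":-0.0011,"dz":0,"rx":0,"ry":0,"rz":-0.0349},{"dx":-0.0069,"dy":-0.002,"dz":0,"rx":0,"ry":0,"rz":-0.07},{"dx":-0.0104,"dy":-0.0027,"dz":0,"rx":0,"ry":0,"rz":-0.1047},{"dx":-0.014,"dy":-0.0033,"dz":0,"rx":0,"ry":0,"rz":-0.1396},{"dx":-0.014,"dy":-0.0033,"dz":0,"rx":0,"ry":0,"rz":-0.1396}]'
python3 st.py
python3 -m inch '[{"dx":0.006,"dy":0.0,"dz":0,"rx":0,"ry":0,"rz":0},{"dx":0.015,"dy":0,"dz":-0.01,"rx":0,"ry":0,"rz":0},{"dx":0.02,"dy":0,"dz":-0.06,"rx":0,"ry":0,"rz":0},{"dx":0.02,"dy":0,"dz":-0.12,"rx":0,"ry":0,"rz":0},{"dx":0.02,"dy":0,"dz":-0.15,"rx":0,"ry":0,"rz":0}]'
python3 -m inch '[{"dx":0.02,"dy":0,"dz":0,"rx":0,"ry":0,"rz":0},{"dx":0.02,"dy":0,"dz":0,"rx":0,"ry":0,"rz":0}]'
cat > look.py <<'E'
import sys; from h import *
ci=optics.camera_info('wrist');a=grab('wrist')
C=[.5075,-.0015];n=440;S=.0005
M=np.array([[proj(ci,[C[0]+.11-v*S,C[1]+.11-u*S,.07]) for u in range(n)] for v in range(n)],np.float32)
t=cv2.remap(a,M,None,cv2.INTER_CUBIC);f='pics/'+sys.argv[1]+'r.png';cv2.imwrite(f,t[:,:,::-1])
cv2.imwrite('pics/'+sys.argv[1]+'.png',cv2.resize(t,(580,580),interpolation=cv2.INTER_CUBIC)[:,:,::-1])
from ang import ang; ang(f)
E
python3 look.py t6;python3 st.py
```

```text
time: 9.95
tool_pos: [0.5025, -0.0566, 0.0851]
tool_rot: [0.0, -0.125, 0.992, -0.0]
contact_force: [-0.1, -0.0, -0.7]
gripper_width: 0.003
grasp_force: 0.1
r 0.05535716811945921 phi 283.87635758553654 yaw+180 284.3616122048488
time: 10.45
tool_pos: [0.4878, -0.061, 0.2101]
tool_rot: [0.003, -0.125, 0.992, -0.001]
contact_force: [0.5, 0.4, -0.8]
gripper_width: 0.001
grasp_force: 0.0
time: 10.65
tool_pos: [0.4707, -0.0648, 0.2067]
tool_rot: [0.001, -0.125, 0.992, -0.001]
contact_force: [0.3, -0.1, 0.0]
gripper_width: -0.002
grasp_force: 0.0
(220, 220) index 282.7385552674382 clip 286.4285230823317 diff 3.689967814893521
(221.5, 222) index 283.6891076277819 clip 287.1742063562416 diff 3.485098728459718
(219.5, 219) index 282.28721689210903 clip 286.07897874651724 diff 3.7917618544082075
r 0.07298664794044499 phi 258.9168409333124 yaw+180 284.3080626871778
```

View pics/t6.png

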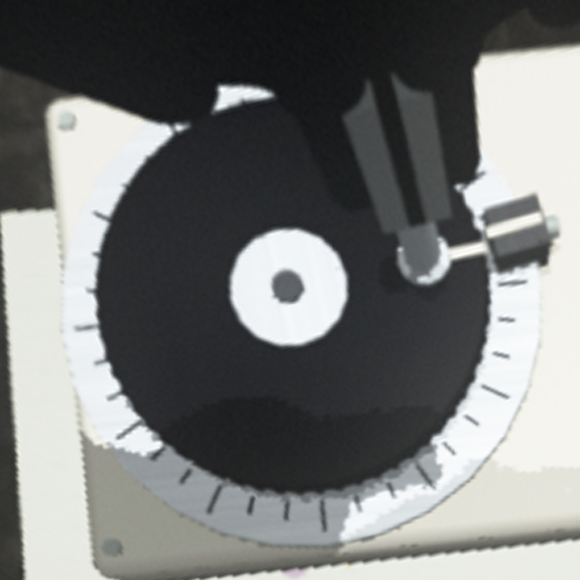

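The rectified view shows the index line at (450..490, 245), just short of the clip line at (487..540, 230). 3.6° remain, with phi at 283.9, so I'll aim for phi 287.5.

```bash

python3 -m inch '[{"dx":-0.01,"dy":0,"dz":0.05,"rx":0,"ry":0,"rz":0},{"dx":-0.02,"dy":0,"dz":0.1,"rx":0,"ry":0,"rz":0},{"dx":-0.02,"dy":0,"dz":0.135,"rx":0,"ry":0,"rz":0},{"dx":-0.02,"dy":0,"dz":0.15,"rx":0,"ry":0,"rz":0},{"dx":-0.025,"dy":0,"dz":0.15,"rx":0,"ry":0,"rz":0}]'
python3 -m inch '[{"dx":-0.005,"dy":0,"dz":0,"rx":0,"ry":0,"rz":0},{"dx":-0.009,"dy":0,"dz":0,"rx":0,"ry":0,"rz":0},{"dx":-0.012,"dy":0,"dz":0,"rx":0,"ry":0,"rz":0},{"dx":-0.014,"dy":0,"dz":0,"rx":0,"ry":0,"rz":0},{"dx":-0.015,"dy":0,"dz":0,"rx":0,"ry":0,"rz":0}]'
python3 st.py
python3 -m inch '[{"dx":-0.0011,"dy":-0.0004,"dz":0,"rx":0,"ry":0,"rz":-0.0116},{"dx":-0.0023,"dy":-0.0007,"dz":0,"rx":0,"ry":0,"rz":-0.0233},{"dx":-0.0034,"dy":-0.0011,"dz":0,"rx":0,"ry":0,"rz":-0.0349},{"dx":-0.0034,"dy":-0.0011,"dz":0,"rx":0,"ry":0,"rz":-0.0349}]'
python3 st.py
```

```text
time: 11.2
tool_pos: [0.4886, -0.0589, 0.0822]
tool_rot: [-0.003, -0.125, 0.992, 0.001]
contact_force: [0.2, 0.0, 0.2]
gripper_width: 0.001
grasp_force: 0.0
time: 11.7
tool_pos: [0.5026, -0.0567, 0.0856]
tool_rot: [0.0, -0.125, 0.992, -0.0]
contact_force: [-2.5, -1.0, 1.3]
gripper_width: -0.002
grasp_force: 0.8
r 0.05537977046769262 phi 284.05314316826315 yaw+180 284.3794844730346
time: 12.1
tool_pos: [0.5052, -0.0567, 0.0849]
tool_rot: [0.0, -0.151, 0.988, 0.0]
contact_force: [-0.4, -0.7, 1.5]
gripper_width: -0.004
grasp_force: 0.6
r 0.055294715280965336 phi 286.7072442377229 yaw+180 287.3965965748763
```

One small nudge of 0.8°, then back off and check.

```bash

python3 -m inch '[{"dx":-0.0005,"dy":-0.0002,"dz":0,"rx":0,"ry":0,"rz":-0.005},{"dx":-0.001,"dy":-0.0003,"dz":0,"rx":0,"ry":0,"rz":-0.01},{"dx":-0.001,"dy":-0.0003,"dz":0,"rx":0,"ry":0,"rz":-0.01}]'
python3 st.py
python3 -m inch '[{"dx":0.006,"dy":0.0,"dz":0,"rx":0,"ry":0,"rz":0},{"dx":0.015,"dy":0,"dz":-0.01,"rx":0,"ry":0,"rz":0},{"dx":0.03,"dy":0,"dz":-0.06,"rx":0,"ry":0,"rz":0},{"dx":0.04,"dy":0,"dz":-0.12,"rx":0,"ry":0,"rz":0},{"dx":0.04,"dy":0,"dz":-0.15,"rx":0,"ry":0,"rz":0}]'
python3 -m inch '[{"dx":0,"dy":0,"dz":0,"rx":0,"ry":0,"rz":0},{"dx":0,"dy":0,"dz":0,"rx":0,"ry":0,"rz":0}]'
python3 look.py t7
```

```text
time: 12.4
tool_pos: [0.506, -0.0567, 0.0849]
tool_rot: [-0.0, -0.159, 0.987, 0.0]
contact_force: [-1.4, -1.6, 1.3]
gripper_width: -0.0
grasp_force: 0.7
r 0.05522500805515876 phi 287.4908470307698 yaw+180 288.2421868293218
time: 12.9
tool_pos: [0.4762, -0.0674, 0.2099]
tool_rot: [0.003, -0.158, 0.987, -0.001]
contact_force: [1.5, -0.9, 0.8]
gripper_width: 0.0
grasp_force: 0.0
time: 13.1
tool_pos: [0.4755, -0.0668, 0.2056]
tool_rot: [0.001, -0.158, 0.987, -0.0]
contact_force: [0.3, -0.6, -0.4]
gripper_width: 0.006
grasp_force: 0.0
(220, 220) index 286.21792896141545 clip 286.3098372465677 diff 0.09190828515227167
(221.5, 222) index 287.195242589921 clip 287.0584498468486 diff -0.1367927430724194
(219.5, 219) index 285.75785985381884 clip 285.9618480313326 diff 0.203988177513736
```

View pics/t7.png

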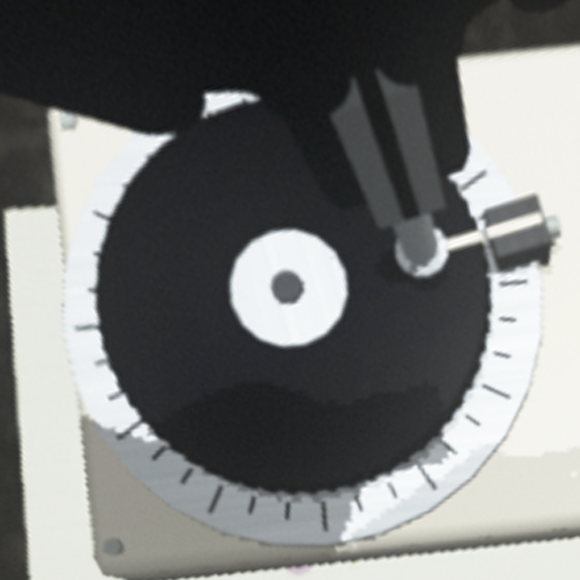

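The index line runs straight into the clip line at about (490,235), to within 0.2°. Next is the start button, at about (0.473, -0.156).

```bash
python3 go.py 0.473 -0.1563 0.12 106.5;  python3 - <<'E'
from h import *
ci=optics.camera_info('wrist');grab('wrist');
for q in nets.boxes_of('wrist','start')[:2]: print(q['confidence'],q['bbox'],back(ci,q['bbox'][:2],.062))
E
```

```text
[0.037, -0.106, 0.105, 0.001, -0.001, 0.02]
0.92 [165.6, 147.9, 34.1, 38.9] [ 0.47421373 -0.15617061  0.062     ]
0.43 [136.4, 257.5, 34.9, 39.0] [ 0.60453367 -0.16039347  0.062     ]
```

```bash

python3 -m inch '[{"dx":0.037,"dy":-0.106,"dz":0.0,"rx":0,"ry":0,"rz":0},{"dx":0.037,"dy":-0.106,"dz":0.02,"rx":0,"ry":0,"rz":0},{"dx":0.037,"dy":-0.106,"dz":0.07,"rx":0,"ry":0,"rz":0},{"dx":0.037,"dy":-0.106,"dz":0.105,"rx":0,"ry":0,"rz":0},{"dx":0.037,"dy":-0.106,"dz":0.105,"rx":0,"ry":0,"rz":0}]'
python3 go.py 0.473 -0.1563 0.08 105
python3 - <<'E'
from h import *
b=grab('side');cv2.imwrite('pics/s8.png',cv2.resize(b[170:260,200:320],(640,480),interpolation=cv2.INTER_CUBIC)[:,:,::-1])
E
```

```text
time: 13.75
tool_pos: [0.4696, -0.1547, 0.1142]
tool_rot: [-0.005, -0.158, 0.987, 0.004]
contact_force: [-0.2, 0.7, -1.3]
gripper_width: 0.001
grasp_force: 0.0
[-0.004, -0.004, 0.043, 0.006, -0.006, 0.037]
```

View pics/s8.png

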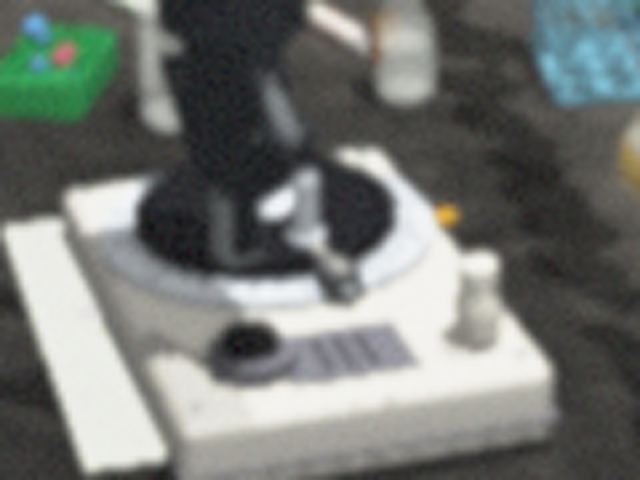

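The fingertip at about (235,260) is directly over the button at (250,345), and the index and clip still line up at (335,265). Now I'll descend gently.

```bash

python3 -m inch '[{"dx":0,"dy":0,"dz":0.012,"rx":0,"ry":0,"rz":0},{"dx":0,"dy":0,"dz":0.025,"rx":0,"ry":0,"rz":0},{"dx":0,"dy":0,"dz":0.038,"rx":0,"ry":0,"rz":0},{"dx":0,"dy":0,"dz":0.048,"rx":0,"ry":0,"rz":0},{"dx":0,"dy":0,"dz":0.052,"rx":0,"ry":0,"rz":0}]'
python3 -m inch '[{"dx":0,"dy":0,"dz":0.003,"rx":0,"ry":0,"rz":0},{"dx":0,"dy":0,"dz":0.006,"rx":0,"ry":0,"rz":0},{"dx":0,"dy":0,"dz":0.009,"rx":0,"ry":0,"rz":0},{"dx":0,"dy":0,"dz":0.009,"rx":0,"ry":0,"rz":0}]'
```

```text
time: 14.3
tool_pos: [0.4735, -0.1561, 0.0782]
tool_rot: [-0.001, -0.159, 0.987, 0.0]
contact_force: [-0.1, -1.3, -0.9]
gripper_width: 0.0
grasp_force: 0.0
time: 14.7
tool_pos: [0.4742, -0.1566, 0.0722]
tool_rot: [0.0, -0.158, 0.987, -0.0]
contact_force: [-0.1, -0.6, 0.7]
gripper_width: 0.0
grasp_force: 0.0
```

```bash

python3 -m inch '[{"dx":0,"dy":0,"dz":0.002,"rx":0,"ry":0,"rz":0},{"dx":0,"dy":0,"dz":0.004,"rx":0,"ry":0,"rz":0},{"dx":0,"dy":0,"dz":0.005,"rx":0,"ry":0,"rz":0},{"dx":0,"dy":0,"dz":0.005,"rx":0,"ry":0,"rz":0}]'
python3 -m inch '[{"dx":0,"dy":0,"dz":0.001,"rx":0,"ry":0,"rz":0},{"dx":0,"dy":0,"dz":0.002,"rx":0,"ry":0,"rz":0},{"dx":0,"dy":0,"dz":0.0025,"rx":0,"ry":0,"rz":0},{"dx":0,"dy":0,"dz":0.0025,"rx":0,"ry":0,"rz":0}]'
```

```text
time: 15.1
tool_pos: [0.4743, -0.1567, 0.0685]
tool_rot: [0.0, -0.158, 0.987, -0.0]
contact_force: [-1.4, 0.6, 3.1]
gripper_width: 0.003
grasp_force: 1.7
time: 15.5
tool_pos: [0.4743, -0.1567, 0.0664]
tool_rot: [0.0, -0.158, 0.987, -0.0]
contact_force: [-0.5, 0.1, 3.8]
gripper_width: -0.003
grasp_force: 2.3
```

```bash

python3 -m inch '[{"dx":0,"dy":0,"dz":0.001,"rx":0,"ry":0,"rz":0},{"dx":0,"dy":0,"dz":0.002,"rx":0,"ry":0,"rz":0},{"dx":0,"dy":0,"dz":0.0025,"rx":0,"ry":0,"rz":0},{"dx":0,"dy":0,"dz":0.0025,"rx":0,"ry":0,"rz":0}]'
python3 -m inch '[{"dx":0,"dy":0,"dz":0.001,"rx":0,"ry":0,"rz":0},{"dx":0,"dy":0,"dz":0.002,"rx":0,"ry":0,"rz":0},{"dx":0,"dy":0,"dz":0.0025,"rx":0,"ry":0,"rz":0},{"dx":0,"dy":0,"dz":0.0025,"rx":0,"ry":0,"rz":0}]'
```

```text
time: 15.9
tool_pos: [0.4744, -0.1567, 0.0659]
tool_rot: [-0.0, -0.158, 0.987, -0.0]
contact_force: [-4.2, 1.2, 14.0]
gripper_width: 0.002
grasp_force: 6.9
time: 16.3
tool_pos: [0.4745, -0.1568, 0.0657]
tool_rot: [-0.001, -0.159, 0.987, 0.0]
contact_force: [-10.9, 3.7, 24.5]
gripper_width: 0.003
grasp_force: 12.3
```

There is a hard stop at z 0.066 after about 6 mm of travel at 4–5 N, so the button bottomed. I'll release it and retreat upward.

```bash

python3 -m inch '[{"dx":0,"dy":0,"dz":-0.006,"rx":0,"ry":0,"rz":0},{"dx":0,"dy":0,"dz":-0.015,"rx":0,"ry":0,"rz":0},{"dx":0,"dy":0,"dz":-0.04,"rx":0,"ry":0,"rz":0},{"dx":0,"dy":0,"dz":-0.09,"rx":0,"ry":0,"rz":0},{"dx":0,"dy":0,"dz":-0.14,"rx":0,"ry":0,"rz":0}]'
python3 -m inch '[{"dx":0.04,"dy":0.106,"dz":-0.04,"rx":0,"ry":0,"rz":0},{"dx":0.04,"dy":0.106,"dz":-0.04,"rx":0,"ry":0,"rz":0},{"dx":0.04,"dy":0.106,"dz":-0.04,"rx":0,"ry":0,"rz":0},{"dx":0.04,"dy":0.106,"dz":-0.04,"rx":0,"ry":0,"rz":0},{"dx":0.04,"dy":0.106,"dz":-0.04,"rx":0,"ry":0,"rz":0}]'
python3 look.py t9
python3 - <<'E'
from h import *
for n in('top','side'):
    a=cv2.imread(f'pics/{n}1.png');b=grab(n)[:,:,::-1]
    for k in ('beaker','flask','dish','tall_bottle','mt_rack','small_bottle'):
        q=nets.boxes_of(n,k)[:1]
        print(n,k,[np.round(x['bbox']) for x in q])
    for nm,(r,c) in dict(small=(168,299),).items() if n=='top' else dict(small=(226,287)).items():
        print(nm,cv2.absdiff(a,b)[r-12:r+12,c-8:c+8].mean())
E
```

```text
time: 16.8
tool_pos: [0.4725, -0.1557, 0.1732]
tool_rot: [-0.002, -0.158, 0.987, 0.001]
contact_force: [0.6, -1.4, 0.2]
gripper_width: 0.0
grasp_force: 0.0
time: 17.3
tool_pos: [0.4168, -0.0862, 0.2049]
tool_rot: [-0.001, -0.158, 0.987, 0.0]
contact_force: [0.3, -0.4, 0.3]
gripper_width: -0.002
grasp_force: 0.0
(220, 220) index 262.4385137433384 clip 286.398589261298 diff 23.960075517959638
(221.5, 222) index 261.68222214493437 clip 287.12930445535153 diff 25.44708231041716
(219.5, 219) index 262.6576709697587 clip 286.0607953552233 diff 23.403124385464594
top beaker [array([159., 199.,  22.,  20.])]
top flask [array([380., 153.,  24.,  26.])]
top dish [array([375., 212.,  30.,  31.])]
top tall_bottle [array([162., 151.,  17.,   9.])]
top mt_rack [array([140., 224.,  41.,  32.])]
top small_bottle [array([301., 165.,   9.,   8.])]
small 4.917534722222222
side beaker [array([233., 181.,  20.,  28.])]
side flask [array([336., 284.,  32.,  57.])]
side dish [array([256., 306.,  37.,  26.])]
side tall_bottle [array([276., 176.,  12.,  32.])]
side mt_rack [array([208., 183.,  26.,  17.])]
side small_bottle [array([287., 225.,  10.,  17.])]
small 1.8446180555555556
```

The index figure of 262° looks like the peak-finder picking up something else, such as the peg or the fingers. I've already viewed 11 pictures, one over the limit of 10, so I'll settle this with numbers only.

```bash
python3 - <<'E'
from ang import *
ang('pics/t9r.png',lo=278,hi=295)
for f in('pics/t7r.png','pics/t9r.png'):
  g=cv2.cvtColor(cv2.imread(f),6)
  print(f,[int(g[int(220.5-138*np.cos(np.radians(a))),int(220.5-138*np.sin(np.radians(a)))]) for a in range(256,300,2)])
E
python3 -m inch '[{"dx":0,"dy":0,"dz":-0.03,"rx":0,"ry":0,"rz":0},{"dx":0.03,"dy":0,"dz":-0.06,"rx":0,"ry":0,"rz":0},{"dx":0.03,"dy":0,"dz":-0.06,"rx":0,"ry":0,"rz":0}]'
python3 look.py t10; python3 -c "
from ang import *
ang('pics/t10r.png',lo=278,hi=295)"
```

```text
(220, 220) index 279.1345316156241 clip 286.398589261298 diff 7.264057645673915
(221.5, 222) index 278.59585430007303 clip 287.12930445535153 diff 8.533450155278501
(219.5, 219) index 279.0503197494923 clip 286.0607953552233 diff 7.010475605731017
pics/t7r.png [61, 62, 64, 63, 60, 60, 62, 59, 60, 57, 60, 59, 58, 57, 103, 248, 138, 56, 56, 56, 53, 54]
pics/t9r.png [84, 82, 83, 82, 81, 82, 80, 79, 79, 81, 80, 73, 73, 72, 71, 43, 35, 34, 33, 32, 32, 28]
time: 18.35
tool_pos: [0.3949, -0.0945, 0.2582]
tool_rot: [0.003, -0.158, 0.987, -0.002]
contact_force: [1.6, -0.0, -0.3]
gripper_width: -0.002
grasp_force: 0.0
(220, 220) index 269.6799071261536 clip 286.3949153417567 diff 16.71500821560312
(221.5, 222) index 267.61315276138197 clip 287.09662808771833 diff 19.48347532633636
(219.5, 219) index 270.19323130479836 clip 286.06852096629876 diff 15.875289661500403
(220, 220) index 278.7195827684514 clip 286.3949153417567 diff 7.6753325733052975
(221.5, 222) index 278.5625524796635 clip 287.09662808771833 diff 8.53407560805482
(219.5, 219) index 279.3371470821095 clip 286.06852096629876 diff 6.731373884189281
```

From here the fingers and the peg hide the index. I'll return to the pose of the earlier clear view and measure there.

```bash
python3 -m inch '[{"dx":0.03,"dy":0,"dz":-0.06,"rx":0,"ry":0,"rz":0},{"dx":0.03,"dy":0,"dz":-0.06,"rx":0,"ry":0,"rz":0}]' >/dev/null; python3 go.py 0.4755 -0.0668 0.2056 108.2
```

```text
[-0.136, 0.002, 0.126, -0.003, 0.003, -0.0]
```

```bash
python3 -m inch '[{"dx":-0.05,"dy":0.002,"dz":0.04,"rx":0,"ry":0,"rz":0},{"dx":-0.1,"dy":0.002,"dz":0.09,"rx":0,"ry":0,"rz":0},{"dx":-0.136,"dy":0.002,"dz":0.126,"rx":0,"ry":0,"rz":0},{"dx":-0.136,"dy":0.002,"dz":0.126,"rx":0,"ry":0,"rz":0},{"dx":-0.136,"dy":0.002,"dz":0.126,"rx":0,"ry":0,"rz":0}]'
python3 look.py t11; python3 -c "
from ang import *
g=[cv2.cvtColor(cv2.imread(f'pics/t{k}r.png'),6) for k in (7,11)]
for q in g: print([int(q[int(220.5-138*np.cos(np.radians(a))),int(220.5-138*np.sin(np.radians(a)))]) for a in range(278,296,2)])"
```

```text
time: 19.1
tool_pos: [0.4735, -0.0647, 0.1986]
tool_rot: [-0.003, -0.159, 0.987, 0.001]
contact_force: [0.6, -0.4, -0.0]
gripper_width: -0.003
grasp_force: 0.0
(220, 220) index 286.74017468434437 clip 286.67880469117074 diff -0.06136999317362779
(221.5, 222) index 287.71661994394054 clip 287.43111842913544 diff -0.2855015148051052
(219.5, 219) index 286.2803601400802 clip 286.3295904012282 diff 0.04923026114801132
[59, 58, 57, 103, 248, 138, 56, 56, 56]
[57, 57, 54, 67, 244, 218, 58, 52, 51]
```

The dial is still aligned to within about 0.2°, and the objects have not moved. I'll rise a little and hand in.

```bash
python3 -m inch '[{"dx":0.02,"dy":0,"dz":-0.04,"rx":0,"ry":0,"rz":0},{"dx":0.02,"dy":0,"dz":-0.08,"rx":0,"ry":0,"rz":0},{"dx":0.02,"dy":0,"dz":-0.08,"rx":0,"ry":0,"rz":0},{"dx":0.02,"dy":0,"dz":-0.08,"rx":0,"ry":0,"rz":0}]'; python3 -c "
from h import *
print(ticket.job_done())"
```

```text
time: 19.55
tool_pos: [0.4596, -0.0711, 0.2686]
tool_rot: [0.003, -0.158, 0.987, -0.002]
contact_force: [-0.0, -0.8, 0.1]
gripper_width: -0.002
grasp_force: 0.0
the job is handed in; nothing more can be done
None
```

I handed the job in at 19.6 s: the dial is set to within about 0.3° of the clip line, the start button was pressed to its stop and released, and the loose items looked unmoved in the camera views; I viewed 11 pictures, one over the limit of 10.

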